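# Nest aluminium channels, every other one flipped, in the corner stop

## Task

Lay the two channels that lie open side up side by side in the wooden corner stop: one snug against the long fence, the other snug against it, both with an end against the end stop. Turn the channel that stands on edge over, open side down, so that it straddles the two touching legs, one of its legs down in each trough, sitting flat with its ends in line with theirs. Leave the other things on the bench where they are.

Things in the scene. Friction and masses are not known exactly. Their poses are not given: they have to be found in the camera images.
- channel_a: one of two alike, interchangeable aluminium U-channels lying open side up: 160 mm long (x), 60 mm wide (y), 30 mm tall (z), web and legs 5 mm thick, so the trough is 50 mm wide and 25 mm deep; open ends, about 0.19 kg. Origin: centre of the underside of the web
- channel_b: one of two alike, interchangeable aluminium U-channels lying open side up: 160 mm long (x), 60 mm wide (y), 30 mm tall (z), web and legs 5 mm thick, so the trough is 50 mm wide and 25 mm deep; open ends, about 0.19 kg. Origin: centre of the underside of the web
- channel_edge: third channel of the same section, about 0.19 kg, standing on one leg, web upright: 160 mm (x) by 30 (y) by 60 tall (z) as it starts. Outer face of the web looks to its own +y, open side to -y (+y is up once turned open side down). Origin: centre of the 160 x 30 mm underside as it starts. Pushed at the top of its web towards the open side, it tips about the free edge of its lower leg
- edge_web (a point): centre of the outer face of the web of channel_edge: 15 mm along +y, 30 mm along +z from its origin; 35 mm above the bench when nested. Its centre of mass is 9 mm inside this face
- corner_stop: wooden corner stop screwed to the bench, no base plate. Origin: on the bench, centre of the 160 x 120 mm nest area. x runs along the fence towards the end stop, y away from the fence. Sides x = -80 and y = +60 mm are open. In place, the lying channels are centred at x = 0, y = -30 and +30 mm, touching legs at y = -5 to +5
- fence (a point): on the fence's inner face at its top edge, at x = 0, y = -60 mm of corner_stop. The fence is 30 mm tall, 25 mm thick, from x = -80 to +100 mm
- end_stop (a point): on the end stop's inner face at its top edge, at x = +80 mm, y = 0 of corner_stop. The end stop is 22 mm tall, 20 mm thick, from y = -60 to +60 mm
- glue: glue bottle, upright, 58 mm diameter, 150 mm tall. Origin: at its middle, on the bench. To be left alone
- jar: glass jar with a lid, upright, 68 mm diameter, 85 mm tall. Origin: at its middle, on the bench. To be left alone
- offcut: dark hardwood offcut, 110 x 45 x 40 mm tall, long axis x. Origin: at its middle, on the bench. To be left alone
- sander: sanding block with a wooden grip, 110 x 60 mm, 40 mm tall, long axis x. Origin: at its middle, on the bench. To be left alone
- brush: flat paint brush lying flat, 20 mm tall, 200 mm long along its x axis. Origin: at its middle, on the bench. To be left alone
- hammer: hammer lying flat, 26 mm tall, 260 mm long along its x axis. Origin: at its middle, on the bench. To be left alone
- driver: screwdriver lying flat, 26 mm tall, 200 mm long along its x axis. Origin: at its middle, on the bench. To be left alone
There are look-alikes about, which are no part of the job. Leave any green, pink or turquoise look-alike of the channel_b alone.

How it is judged (in metres and radians):
At the end, for the whole second after the job is handed in: Lying pair: open side up, either order, within 6 mm of place across the fence, 12 mm along, 0.07 rad. Third: open side down over the touching legs, web 31 to 40 mm up, within 24 mm across, 15 mm along, 0.1 rad of level and parallel. All at rest (((y of channel_a in the frame of corner_stop between -0.036 and -0.024 m and x of channel_a in the frame of corner_stop between -0.012 and 0.006 m and angle between the x axis of each of channel_a, channel_b and the x axis of corner_stop, either way round below 0.07 rad and angle between each of channel_a, channel_b's own z axis and vertical below 0.06 rad and height (world z) of each of channel_a, channel_b below 0.005 m and y of channel_b in the frame of corner_stop between 0.024 and 0.036 m and x of channel_b in the frame of corner_stop between -0.012 and 0.006 m) or (y of channel_b in the frame of corner_stop between -0.036 and -0.024 m and x of channel_b in the frame of corner_stop between -0.012 and 0.006 m and angle between the x axis of each of channel_b, channel_a and the x axis of corner_stop, either way round below 0.07 rad and angle between each of channel_b, channel_a's own z axis and vertical below 0.06 rad and height (world z) of each of channel_b, channel_a below 0.005 m and y of channel_a in the frame of corner_stop between 0.024 and 0.036 m and x of channel_a in the frame of corner_stop between -0.012 and 0.006 m)) and angle between channel_edge's own y axis and vertical below 0.1 rad and height (world z) of edge_web between 0.031 and 0.04 m and x of edge_web in the frame of corner_stop between -0.015 and 0.015 m and y of edge_web in the frame of corner_stop between -0.024 and 0.024 m and angle between the x axis of channel_edge and the x axis of corner_stop, either way round below 0.1 rad and linear speed of each of channel_a, channel_b, channel_edge below 0.02 m/s).
It fails at once if another thing on the bench is pushed or knocked more than 25 mm from its place (distance of any of glue, jar, offcut, sander, brush, hammer, driver from where it was at the start of the episode above 0.025 m).
It also fails if it takes over 72 s, if anything falls off the work surface, if the arm or the gripper's body presses on something with over 40 N, if the wrist force passes 120 N, or if a joint passes its speed limit or range.

## Robot

A 7-joint arm with a two-finger parallel gripper is mounted at the origin on the work surface. World frame = base frame: x ahead of the robot, y to its left, z up, the work surface at z = 0. Lengths are in mm, angles in rad, forces in N, time in s.
With the tool pointing down it reaches from about 400 to 875 mm from the base axis. Payload 4.4 kg.
Tool frame: the origin (TCP) lies at the very end of the fingers, on their centre line; the grasp point (between the pads) lies 19 mm behind it; z points along the fingers, y is the line along which they close (so a half turn about z gives the same grasp; the last joint's range is limited). The gripper opens to 85 mm and grips with 20 to 120 N. Pads are 22 mm wide; open, the fingers measure 114 mm over their backs; the gripper's body (76 mm by 85 mm) begins 54 mm behind the grasp point. The pads swing forward as they close: fully open they stand 13 mm farther back than shut.
Start: joints at [-1.213, 0.628, 0.038, 1.517, -0.027, 0.996, -0.02], TCP at [267.276, 592.521, 231.313] pointing down, gripper open.
Joint ranges: [-3.06, 3.06], [-0.37, 2.12], [-1.25, 1.32], [0.18, 2.47], [-1.1, 4.24], [0.23, 1.98], [-2.94, 2.94]. Speed limits (rad/s): [2.57, 2.57, 3.14, 3.14, 3.14, 3.14, 3.14].

## Interface

Orientations are given as a rotation vector (axis times angle).
In Python, from cell import status, viewer, job, finder gives the robot as it stands.
- The arm moves only by the tool arm_command, never from a script. Its argument "targets" is one flat list of numbers, 7 for each row, row after row: the shift along the tool's x, y, z each as a share of 0.02 m, from -1 to 1, then the turn, a rotation vector about the tool's x, y, z each as a share of 0.12 rad, from -1 to 1, then the opening, from 0 (shut) to 1 (fully open). A call has 1 to 20 rows; each row shifts and turns the commanded pose from where the row before left it, along the tool's axes as they then stand; what a row does not reach is not made up. A row lasts 1/12 s, in which the tool goes at most 41.7 mm and 7.16 degrees, less where a joint would pass 70% of its speed; a pose out of reach is approached as far as the arm can. A call with a number of a shift or a turn outside -1 to 1 is refused whole. A call with a gripper value outside its range is refused whole. The fingers move at their own pace and stop on an object; "grip_force" is the grip in N (left out, the last holds). Time passes only in rows, so rows that do not move let the fingers close. It gives the time, the measured TCP pose, the force, the opening and the grip force at its end, in the units of the state.
- status.get_obs(): the state, without advancing time (a new reading comes with each control period).
- viewer.get_image(name): name is "side" or "top" or "wrist"; returns a dict with "img" (400x640x3 uint8, red, green, blue), "range_z" (400x640 float32, mm along the optical axis (not along the pixel's ray), 0 where there is no reading), "fx", "fy", "cx", "cy" (pixels), "D" ([k1, k2, p1, p2, k3] as OpenCV has them; the pictures are not rectified), "view" (4x4, takes a point from world to camera coordinates). Camera axes: x right, y down, z forward; pixel columns grow to the right and rows downward; lengths in mm; the calibration is good to about 2 mm. A picture is of the moment at which its call begins.
- job.finish_job(): hands the job in; it is judged then, once.
Trained networks look in the newest picture that a camera, given by its name, has taken for a name from the list of things; names that differ only in an ending like _2 or _b are one class to them, and where a whole thing is asked for, a point or a joint stands for the part that bears it (a point fixed in the world has none). Each returns a list of dicts, best first, with "score" (0 to 1); they miss things now and then, are a little off and sometimes report something else, mostly with a low value. They report only what shows in the picture. A call takes as long as a camera call. They do not tell look-alikes from the thing itself.
- finder.masks_of(label, camera): "mask" (400x640 bool, what is visible of it) and "box" ([left, top, right, bottom] in pixels, round what is visible of it).
- finder.place_of(label, camera): "location" ([column, row] in pixels: a listed point, or the origin of a listed thing).
The state is a dict: "time_s": time; "joint_pos": joint angles; "joint_vel": joint speeds; "tau": joint torques, N m; "eef_pos": TCP position; "orientation": TCP orientation; "ft_force": force on the tool from outside, world axes, zero at the start; "moment": the same for the moment, N m; "opening": finger opening in mm; "finger_force": force on a finger pad.
Only numpy, scipy, OpenCV 4.12 (cv2) and the standard library are available. Lean on these libraries where they do the work, as an engineer would, in place of code of your own. Each camera call takes 0.05 s, during which the arm holds its last target. There are 200 camera calls.

## Working session

There is one attempt and no reset: what is moved stays moved. The work goes in short steps, Python scripts to look and compute and a tool call to move; the robot and the scene stay as the last step left them, time stands still between calls to the robot, and variables do not carry over. Pictures are saved under pics/ and viewed, at most 10 in all, crops included, and the job is handed in when it is done.

Besides the shell and the picture viewer there is one more tool, called as a command line: name --argument value ..., lists and objects as JSON in quotes. arm_command: Moves the arm, as the interface text tells. Its arguments: {"type":"object","properties":{"targets":{"type":"array"},"grip_force":{"type":"number"}},"required":["targets"]}

```bash
mkdir -p pics; ls
cat > h.py <<'E'
import numpy as np, cv2
from cell import status, viewer, job, finder
def save(im,name): cv2.imwrite('pics/'+name+'.png',cv2.cvtColor(im['img'],cv2.COLOR_RGB2BGR))
def cloud(im):
    z=im['range_z'];h,w=z.shape
    K=np.array([[im['fx'],0,im['cx']],[0,im['fy'],im['cy']],[0,0,1]])
    uv=np.stack(np.meshgrid(np.arange(w),np.arange(h)),-1).reshape(-1,1,2).astype(np.float64)
    n=cv2.undistortPoints(uv,K,np.array(im['D'])).reshape(h,w,2)
    P=np.dstack([n[...,0]*z,n[...,1]*z,z])
    T=np.linalg.inv(im['view'])
    W=P@T[:3,:3].T+T[:3,3]; W[z<=0]=np.nan
    return W
E
python3 - <<'E'
from h import *
im=viewer.get_image('top');save(im,'top0')
W=cloud(im)
for l in ['channel_a','channel_edge','edge_web','corner_stop','fence','end_stop','glue','jar','offcut','sander','brush','hammer','driver']:
    for d in finder.masks_of(l,'top')[:5] if l not in('edge_web','fence','end_stop') else []:
        m=d['mask'];p=W[m];p=p[~np.isnan(p[:,0])]
        r=cv2.minAreaRect(p[:,:2].astype(np.float32))
        print(l,'M',round(d['score'],2),np.round(d['box']),np.round(np.nanmedian(p,0)),'zmax',np.round(np.percentile(p[:,2],98)),[np.round(x) for x in r], im['img'][m].mean(0).round())
    for d in finder.place_of(l,'top')[:5]:
        u,v=np.round(d['location']).astype(int); print(l,'P',round(d['score'],2),u,v,np.round(W[v,u]) if 0<=v<400 and 0<=u<640 else '')
im=viewer.get_image('side');save(im,'side0')
print(status.get_obs())
E
```

```text
pics
channel_a M 0.96 [275. 161. 313. 222.] [560. 123.   7.] zmax 34.0 [array([562., 124.]), array([ 67., 163.]), np.float64(67.0)] [155. 156. 167.]
channel_a M 0.92 [449. 120. 506. 152.] [ 740. -431.    8.] zmax 33.0 [array([ 740., -432.]), array([162.,  73.]), np.float64(84.0)] [ 21. 122. 109.]
channel_a M 0.9 [357. 164. 394. 221.] [ 558. -127.    6.] zmax 34.0 [array([ 561., -127.]), array([ 64., 165.]), np.float64(70.0)] [161. 163. 174.]
channel_a M 0.81 [219. 272. 242. 333.] [222. 290.   7.] zmax 34.0 [array([226., 292.]), array([158.,  72.]), np.float64(2.0)] [ 49. 130.  55.]
channel_a M 0.78 [415. 277. 451. 333.] [ 235. -295.    6.] zmax 34.0 [array([ 233., -295.]), array([161.,  68.]), np.float64(15.0)] [159. 116. 132.]
channel_a P 0.96 375 193 [ 556. -127.    4.]
channel_a P 0.86 431 305 [ 232. -289.    8.]
channel_a P 0.73 476 137 [ 733. -430.    8.]
channel_a P 0.55 232 297 [241. 286.   6.]
channel_a P 0.37 448 194 [ 554. -339.   24.]
channel_edge M 0.81 [192. 187. 224. 247.] [467. 361.  59.] zmax 66.0 [array([473., 374.]), array([ 54., 161.]), np.float64(70.0)] [134. 133.
[... 1878 characters left out ...]
{'time_s': 1.25, 'joint_pos': array([-1.21280687,  0.6283916 ,  0.03846459,  1.51742095, -0.02698688,
        0.99631564, -0.01997991]), 'joint_vel': array([ 0.00047137,  0.00059399, -0.00172183,  0.00076408,  0.0010005 ,
        0.00123351,  0.0009638 ]), 'tau': array([ 5.27485499e-04, -5.63268006e+01,  1.22475721e+00, -1.93782914e+01,
        1.06049149e-02,  1.34435664e-03, -1.20340073e-05]), 'eef_pos': array([267.25062523, 592.51433543, 231.31150341]), 'orientation': array([-6.60659675e-01, -3.07129069e+00,  1.42676567e-05]), 'ft_force': array([0.05416143, 0.88187354, 0.93735092]), 'moment': array([-0.04905424,  0.01055841,  0.0209896 ]), 'finger_force': 0.0, 'opening': 85.2799394844507}
```

```bash
python3 -c "
import cv2
a=cv2.imread('pics/top0.png')[95:345,150:520]
cv2.imwrite('pics/top0c.png',cv2.resize(a,None,fx=2.1,fy=2.1,interpolation=3))"
```

```text
(no output)
```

View pics/side0.png

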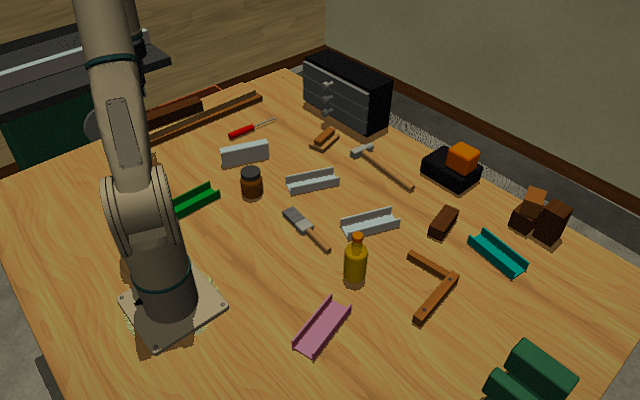

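View pics/top0c.png

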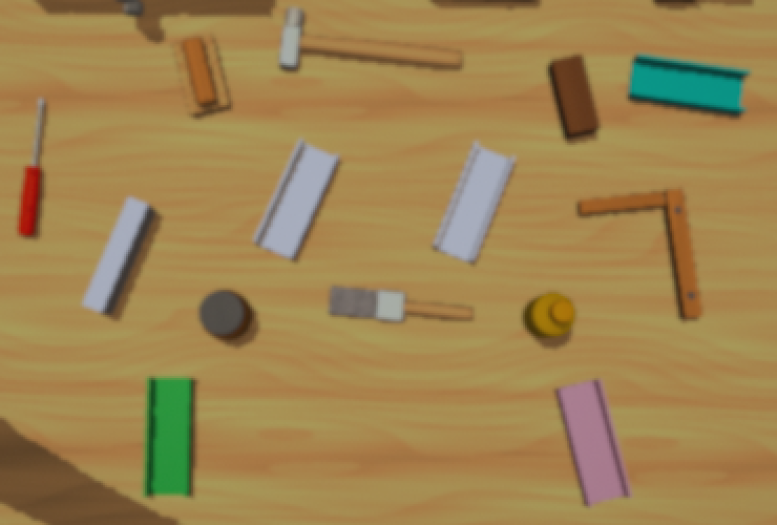

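Top view: the silver lying channels are at about (298,200) and (475,203) in the crop. The edge channel is at (118,255). The corner stop is at the right, with its fence along the near-vertical arm and the end stop at the top. The green, pink and turquoise pieces are look-alikes. The side view agrees. Next I'll measure precisely.

```bash
cat >> h.py <<'E'
def reg(W,cx,cy,r,z0,z1):
    m=(np.hypot(W[...,0]-cx,W[...,1]-cy)<r)&(W[...,2]>z0)&(W[...,2]<z1)
    return W[m]
def rect(p):
    c,s,a=cv2.minAreaRect(p[:,:2].astype(np.float32)); 
    if s[0]<s[1]: s=(s[1],s[0]); a+=90
    return np.round(c,1),np.round(s,1),round((a+90)%180-90,1)
E
python3 - <<'E'
from h import *
for cam in ['top','side']:
    im=viewer.get_image(cam); W=cloud(im); np.save('W'+cam,W)
    print(cam,'cam pos',np.round(np.linalg.inv(im['view'])[:3,3]))
    for n,c,r in [('A',(561,124),95),('B',(561,-127),95)]:
        p=reg(W,*c,r,-20,60); print(n,'table z',np.median(p[p[:,2]<4][:,2]).round(1))
        for z0,z1 in [(2.5,60),(18,60)]:
            q=reg(W,*c,r,z0,z1); print(z0,len(q),rect(q),np.percentile(q[:,2],[5,50,95]).round(1))
    for z0,z1 in [(10,90),(52,90)]:
        q=reg(W,470,368,100,z0,z1); print('edge',z0,len(q),rect(q),np.percentile(q[:,2],[5,50,95]).round(1), q.mean(0).round(1))
    p=reg(W,515,-390,140,12,50); print('stop',len(p),rect(p))
    # end stop arm: y>-385 ; fence: y<-395
    for nm,q in [('end',p[(p[:,0]>535)&(p[:,1]>-385)]),('fence',p[(p[:,0]<525)])]:
        if len(q)<5: continue
        print(nm,len(q),rect(q),np.percentile(q[:,2],[5,50,95]).round(1))
E
```

```text
top cam pos [ 314.   26. 1461.]
A table z 0.2
2.5 1507 (array([560.5, 124.6]), array([187.6, 185.7]), 40.4) [ 2.8  6.1 31.5]
18 244 (array([559.5, 122.9]), array([161.2,  61.4]), -22.6) [20.2 29.8 35. ]
B table z 0.3
2.5 1445 (array([ 561.5, -127.5]), array([183.6, 182.6]), 64.6) [ 2.8  5.5 31.1]
18 194 (array([ 560.5, -126.9]), array([161.1,  59.7]), -21.0) [24.9 30.1 34.7]
edge 10 828 (array([470.4, 374.7]), array([176.2,  78. ]), -14.6) [19.6 59.1 64.9] [468.  361.4  53.4]
edge 52 631 (array([469.8, 364.7]), array([160.9,  35.3]), -21.4) [54.6 60.5 65.2] [468.7 364.7  60.4]
stop 918 (array([ 486.3, -357.4]), array([180.2, 144.8]), 7.4)
end 264 (array([ 555. , -331.6]), array([111.3,  37.4]), -83.1) [15.  21.8 26.7]
fence 438 (array([ 460.2, -378.9]), array([122.8, 108.7]), 7.4) [15.6 28.9 34.1]
side cam pos [-195. -752.  963.]
A table z 1.0
2.5 1166 (array([560.7, 121.7]), array([186.4, 185.1]), 27.0) [ 3.  11.2 31.7]
18 424 (array([560. , 120.5]), array([161. ,  68.6]), -21.6) [19.  26.7 33.3]
B table z 1.0
2.5 1359 (array([ 559.9, -127. ]), array([184.8, 182.9]), -56.1) [ 2.9  9.1 31.3]
18 446 (array([ 560. , -128.3]), array([161.4,  67.3]), -22.6) [19.5 27.1 33. ]
edge 10 879 (array([462.3, 365.7]), array([182.4,  48.1]), -24.2) [13.8 47.3 63.6] [467.5 354.5  43.6]
edge 52 380 (array([472. , 363.2]), array([161.5,  43.5]), -19.1) [53.6 60.6 64.8] [468.4 360.2  60.2]
stop 1081 (array([ 487.2, -358.3]), array([186.2, 145.5]), 7.4)
end 339 (array([ 561.5, -330.6]), array([109.2,  28.7]), -84.9) [13.5 21.3 24.9]
fence 518 (array([ 464.1, -421.8]), array([124. ,  25.1]), 7.6) [16.3 30.2 33.6]
```

Run:
```python
from h import *
for cam in ['top','side']:
    W=np.load('W'+cam+'.npy')
    a=np.radians(-21.5);u=np.array([np.cos(a),np.sin(a)]);n=np.array([-u[1],u[0]])
    print(cam)
    for nm,c,r,z0,z1 in [('A',(560,122),95,26,40),('B',(560,-127.5),95,26,40)]:
        p=reg(W,*c,r,z0,z1);l=np.c_[(p[:,:2]-c)@u,(p[:,:2]-c)@n]
        for s in (-1,1):
            q=l[np.sign(l[:,1])==s]; 
            if len(q)>20: k=np.polyfit(q[:,0],q[:,1],1); print(nm,s,len(q),'slope deg',np.degrees(k[0]).round(2),'off',k[1].round(1),'x',np.percentile(q[:,0],[1,99]).round(1))
    c=(470,364)
    p=reg(W,*c,100,8,90);l=np.c_[(p[:,:2]-c)@u,(p[:,:2]-c)@n]
    for z0,z1 in [(8,20),(20,30),(30,40),(40,50),(56,70)]:
        q=l[(p[:,2]>z0)&(p[:,2]<z1)]
        if len(q)>15:
            k=np.polyfit(q[:,0],q[:,1],1);print('edge z',z0,z1,len(q),'n',np.percentile(q[:,1],[5,25,50,75,95]).round(1),'x',np.percentile(q[:,0],[1,99]).round(1),np.degrees(k[0]).round(1))
```

```text
top
A -1 93 slope deg -0.84 off -27.4 x [-80.4  75.8]
A 1 92 slope deg -0.97 off 27.5 x [-79.3  75.3]
B -1 89 slope deg 0.32 off -26.7 x [-77.7  76.2]
B 1 88 slope deg 0.39 off 28.2 x [-79.1  77.7]
edge z 8 20 79 n [-69.1 -17.  -14.4 -12.7  48.8] x [-83.8  90. ] 4.5
edge z 20 30 45 n [-15.7 -15.  -14.1 -13.1 -12.3] x [-76.7  77.2] 1.3
edge z 30 40 46 n [-15.9 -14.7 -14.3 -13.2 -12.1] x [-75.8  73.8] 1.2
edge z 40 50 50 n [-16.2 -14.6 -13.6 -12.8 -11.6] x [-74.3  79.6] 1.5
edge z 56 70 579 n [-13.7  -7.6   0.6   8.8  14.8] x [-78.6  78.6] 0.9
side
A -1 115 slope deg -0.88 off -29.6 x [-77.3  78.5]
A 1 115 slope deg -1.01 off 25.0 x [-76.4  78.3]
B -1 127 slope deg 0.34 off -28.2 x [-79.   76.5]
B 1 128 slope deg 0.29 off 26.5 x [-77.4  76.9]
edge z 8 20 140 n [-19.4 -16.  -14.2 -12.3  -9.4] x [-75.5  80.1] 0.9
edge z 20 30 123 n [-18.8 -15.5 -14.2 -11.8  -9.7] x [-76.5  82.1] 0.9
edge z 30 40 116 n [-19.1 -16.  -13.5 -11.9  -9.3] x [-75.3  80.4] 0.8
edge z 40 50 125 n [-19.5 -16.1 -14.2 -12.4  -9.5] x [-77.4  79.4] 1.3
edge z 56 70 333 n [-17.8 -12.1  -2.8   5.8  14. ] x [-77.4  81.1] 1.6
```

arm_command --targets '[-0.96, -0.67, 0.3, 0, 0, -0.58, 0, -0.96, -0.67, 0.3, 0, 0, 0, 0, -0.96, -0.67, 0.3, 0, 0, 0, 0, -0.96, -0.67, 0.3, 0, 0, 0, 0, -0.96, -0.67, 0.3, 0, 0, 0, 0, -0.96, -0.67, 0.3, 0, 0, 0, 0, -0.96, -0.67, 0.3, 0, 0, 0, 0, -0.96, -0.67, 0.3, 0, 0, 0, 0, -0.96, -0.67, 0.3, 0, 0, 0, 0, -0.96, -0.67, 0.3, 0, 0, 0, 0, -0.96, -0.67, 1, 0, 0, 0, 0, -0.96, -0.67, 1, 0, 0, 0, 0, -0.96, -0.67, 1, 0, 0, 0, 0, -0.96, -0.67, 1, 0, 0, 0, 0, 0, 0, 0.9, 0, 0, 0, 0, 0, 0, 0.9, 0, 0, 0, 0, 0, 0, 0, 0, 0, 0, 0]' --grip_force 40

```text
time_s: 2.77
eef_pos: [451.6, 320.7, 52.5]
orientation: [-0.555, -3.089, 0.006]
ft_force: [-0.6, 0.6, 0.2]
opening: -0.1
finger_force: 0.0
```

```bash
cat >> h.py <<'E'
from scipy.spatial.transform import Rotation as Ro
def go(x,y,z,phi):
    "phi: wanted world angle (deg) of the tool y axis, mod 180. prints turn (shares) then shift in tool axes after the turn"
    o=status.get_obs();R=Ro.from_rotvec(o['orientation']).as_matrix();p=o['eef_pos']
    f=np.degrees(np.arctan2(R[1,1],R[0,1])); d=(phi-f+90)%180-90
    q=np.radians(f+d);Y=np.array([np.cos(q),np.sin(q)]);X=np.array([-Y[1],Y[0]])
    D=np.array([x,y])-p[:2]
    print('t',round(o['time_s'],2),'pos',p.round(1),'phi',f.round(1),'tilt',np.degrees(np.arccos(-R[2,2])).round(2),'open',o['opening'].round(1),'F',o['ft_force'].round(1),'j7',o['joint_pos'][6].round(2))
    print(' turn shares z',round(-np.radians(d)/.12,2),' shift mm x,y,z',round(D@X,1),round(D@Y,1),round(p[2]-z,1))
E
python3 -c "
from h import *
go(454.9,321.6,54,69.7)"
```

```text
Traceback (most recent call last):
  File "h.py", line 27, in go
    print('t',round(o['time_s'],2),'pos',p.round(1),'phi',f.round(1),'tilt',np.degrees(np.arccos(-R[2,2])).round(2),'open',o['opening'].round(1),'F',o['ft_force'].round(1),'j7',o['joint_pos'][6].round(2))
                                                                                                                           ^^^^^^^^^^^^^^^^^^
AttributeError: 'float' object has no attribute 'round'
```

arm_command --targets '[0, 0.7, 0, 0, 0, 0, 0, 0, 0.4, 0, 0, 0, 0, 0, 0, 0.4, 0, 0, 0, 0, 0, 0, 0.4, 0, 0, 0, 0, 0, 0, 0.4, 0, 0, 0, 0, 0, 0, 0.4, 0, 0, 0, 0, 0, 0, 0.4, 0, 0, 0, 0, 0, 0, 0.4, 0, 0, 0, 0, 0, 0, 0.4, 0, 0, 0, 0, 0, 0, 0, 0, 0, 0, 0, 0]'

```text
time_s: 3.6
eef_pos: [480.2, 398.0, 55.3]
orientation: [0.551, 3.092, 0.003]
ft_force: [-0.3, -0.2, -0.4]
opening: 0.3
finger_force: 0.0
```

```bash
sed -i "s/o\['opening'\].round(1)/round(float(o['opening']),1)/" h.py; python3 -c "
from h import *
go(480,390,150,69.7)
im=viewer.get_image('side');save(im,'side1')
cv2.imwrite('pics/side1c.png',cv2.resize(cv2.imread('pics/side1.png')[100:260,150:420],None,fx=2.5,fy=2.5))
W=cloud(im)
for z0,z1 in [(10,26),(26,34),(34,50),(50,70)]:
  q=reg(W,480,390,110,z0,z1);print(z0,len(q),rect(q) if len(q)>5 else '')
"
```

```text
t 3.6 pos [480.2 398.   55.3] phi 69.8 tilt 0.11 open 0.3 F [-0.3 -0.2 -0.4] j7 0.48
 turn shares z 0.01  shift mm x,y,z -2.5 -7.6 -94.7
10 190 (array([495.6, 432.8]), array([158.6, 127.8]), -19.8)
26 496 (array([498.2, 431.4]), array([163.7, 127.5]), -22.6)
34 52 (array([487.8, 399.9]), array([147.5,  60.4]), -22.1)
50 17 (array([478.5, 393.1]), array([19.6, 11.9]), -52.2)
```

View pics/side1c.png

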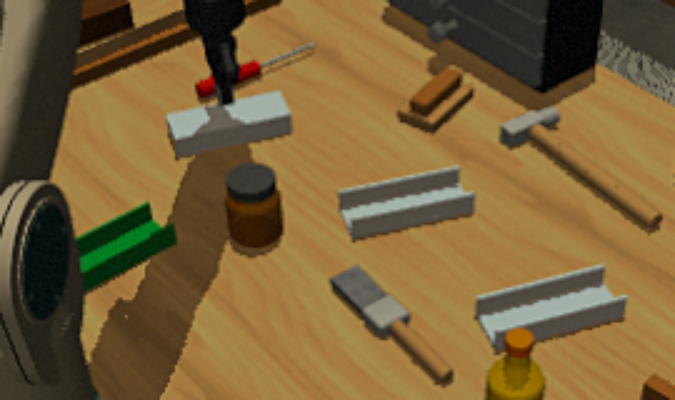

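The channel tipped cleanly and now lies open side down (web at about z 30), and nothing else was disturbed. Next is channel B.

arm_command --targets '[-0.66, -1, -0.8, 0, 0, 0.14, 0.35, -0.66, -1, -0.8, 0, 0, 0, 0.35, -0.66, -1, -0.8, 0, 0, 0, 0.35, -0.66, -1, 0, 0, 0, 0, 0.35, -0.66, -1, 0, 0, 0, 0, 0.35, -0.66, -1, 0, 0, 0, 0, 0.35, -0.66, -1, 0, 0, 0, 0, 0.35, -0.66, -1, 0, 0, 0, 0, 0.35, -0.66, -1, 0, 0, 0, 0, 0.35, -0.66, -1, 0, 0, 0, 0, 0.35, -0.66, -1, 0, 0, 0, 0, 0.35, -0.66, -1, 0, 0, 0, 0, 0.35, -0.66, -1, 0, 0, 0, 0, 0.35, -0.66, -1, 0, 0, 0, 0, 0.35, -0.66, -1, 0, 0, 0, 0, 0.35, -0.66, -1, 0, 0, 0, 0, 0.35, -0.66, -1, 0, 0, 0, 0, 0.35, -0.66, -1, 0, 0, 0, 0, 0.35, -0.66, -1, 0, 0, 0, 0, 0.35, -0.66, -1, 0, 0, 0, 0, 0.35]'

```text
time_s: 5.32
eef_pos: [580.6, -74.5, 102.8]
orientation: [-0.58, -3.086, 0.001]
ft_force: [1.2, -0.2, -0.2]
opening: 30.1
finger_force: 0.0
```

```bash
python3 -c "
from h import *
go(569.6,-101.7,9,68.85)"
```

```text
t 5.32 pos [580.6 -74.5 102.8] phi 68.7 tilt 0.1 open 30.1 F [ 1.2 -0.2 -0.2] j7 1.19
 turn shares z -0.02  shift mm x,y,z 0.4 -29.3 93.8
```

arm_command --targets '[0, -0.75, 1, 0, 0, 0, 0.35, 0, -0.75, 1, 0, 0, 0, 0.35, 0, 0, 0.8, 0, 0, 0, 0.35, 0, 0, 0, 0, 0, 0, 0.35]'

```text
time_s: 5.65
eef_pos: [566.8, -102.3, 44.1]
orientation: [-0.582, -3.08, 0.002]
ft_force: [-0.7, 0.7, 0.3]
opening: 29.9
finger_force: 0.0
```

```bash
python3 -c "
from h import *
go(569.6,-101.7,9,68.85)
im=viewer.get_image('wrist');save(im,'w0');W=cloud(im)
q=reg(W,560,-127,95,24,36);print(len(q),rect(q))
u=np.array([.9326,-.361]);n=np.array([.361,.9326]);l=np.c_[(q[:,:2]-[559.7,-127.4])@u,(q[:,:2]-[559.7,-127.4])@n]
for s in (-1,1):
  k=l[np.sign(l[:,1])==s];print(s,len(k),np.percentile(k,[2,50,98],axis=0).round(1).tolist())
"
```

```text
t 5.65 pos [ 566.8 -102.3   44.1] phi 68.6 tilt 0.43 open 29.9 F [-0.7  0.7  0.3] j7 1.22
 turn shares z -0.04  shift mm x,y,z -2.4 1.6 35.1
4126 (array([ 559.1, -129.8]), array([160.1,  60.3]), -21.1)
-1 2089 [[-77.9, -32.1], [-31.2, -28.8], [30.5, -26.9]]
1 2037 [[-77.5, 23.0], [-15.7, 25.4], [75.1, 27.7]]
```

arm_command --targets '[-0.12, 0, 0.9, 0, 0, 0, 0.35, 0, 0, 0.85, 0, 0, 0, 0.35, 0, 0, 0, 0, 0, 0, 0.35, 0, 0, 0, 0, 0, 0, 0, 0, 0, 0, 0, 0, 0, 0, 0, 0, 0, 0, 0, 0, 0, 0, 0, 0, 0, 0, 0, 0]' --grip_force 50

```text
time_s: 6.28
eef_pos: [573.6, -101.4, 13.7]
orientation: [0.579, 3.086, 0.001]
ft_force: [-2.0, 0.5, 3.9]
opening: 3.3
finger_force: 52.1
```

```bash
python3 -c "
from h import *
go(569.6,-101.7,9,68.85)
"
```

```text
t 6.28 pos [ 573.6 -101.4   13.7] phi 68.8 tilt 0.11 open 3.3 F [-2.   0.5  3.9] j7 1.22
 turn shares z -0.01  shift mm x,y,z 3.6 -1.7 4.7
```

arm_command --targets '[0, 0, -0.8, 0, 0, 0, 0, 0, 0, -0.8, 0, 0, -0.83, 0, 0, 0, -0.8, 0, 0, -0.83, 0, 0, 0, -0.8, 0, 0, -0.83, 0, 0, 0, 0, 0, 0, -0.83, 0, 0, 0, 0, 0, 0, -0.83, 0, 0.28, -1, 0, 0, 0, 0, 0, 0.28, -1, 0, 0, 0, 0, 0, 0.28, -1, 0, 0, 0, 0, 0, 0.28, -1, 0, 0, 0, 0, 0, 0.28, -1, 0, 0, 0, 0, 0, 0.28, -1, 0, 0, 0, 0, 0, 0.28, -1, 0, 0, 0, 0, 0, 0.28, -1, 0, 0, 0, 0, 0, 0.28, -1, 0, 0, 0, 0, 0, 0.28, -1, 0, 0, 0, 0, 0, 0.28, -1, 0, 0, 0, 0, 0, 0, 0, 0, 0, 0, 0, 0]'

```text
time_s: 7.78
eef_pos: [537.4, -334.4, 76.6]
orientation: [0.189, -3.135, 0.008]
ft_force: [-0.4, -0.7, -1.5]
opening: 3.8
finger_force: 51.3
```

```bash
python3 -c "
from h import *
go(472.5,-344.5,15,97.4)
im=viewer.get_image('side');save(im,'side2')
cv2.imwrite('pics/side2c.png',cv2.resize(im['img'][150:350,330:600,::-1],None,fx=2.5,fy=2.5))
im=viewer.get_image('wrist');W=cloud(im)
o=status.get_obs();c=o['eef_pos'][:2]
R=Ro.from_rotvec(o['orientation']).as_matrix(); X=R[:2,0];Y=R[:2,1];T=W-o['eef_pos']
L=T@R  # tool coords
m=(np.abs(L[...,0])<110)&(np.abs(L[...,1])<70)&(L[...,2]>-35)&(L[...,2]<12)&~np.isnan(L[...,2])
l=L[m];print(len(l))
z=W[m][:,2];print(np.percentile(l,[1,10,50,90,99],axis=0).round(1))
"
```

```text
t 7.78 pos [ 537.4 -334.4   76.6] phi 96.9 tilt 0.28 open 3.8 F [-0.4 -0.7 -1.5] j7 1.93
 turn shares z -0.07  shift mm x,y,z 65.6 -1.7 61.6
25867
[[-44.2 -59.7 -29.7]
 [ -8.  -55.9 -15.8]
 [ 37.1 -34.7   8.9]
 [ 76.   -4.   10. ]
 [ 83.6   7.6  10.7]]
```

View pics/side2c.png

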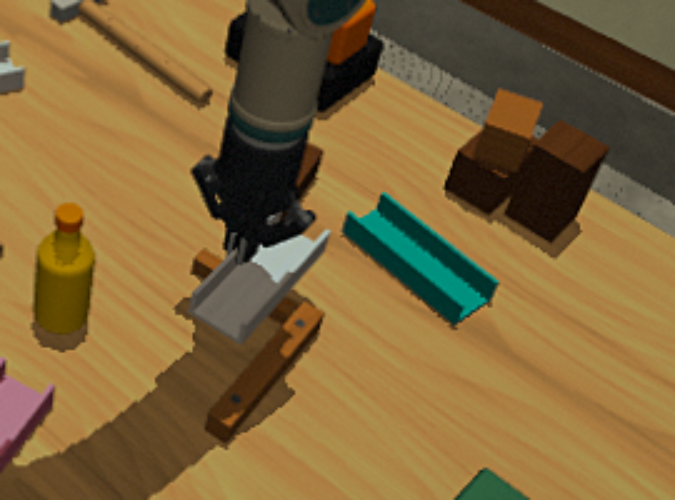

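The channel is held level above the stop. The stop's fence is at the lower right and the end stop at the upper left, and the glue is well clear. Lowering just short of both stops.

arm_command --targets '[0.83, -0.08, 0, 0, 0, -0.07, 0, 0.83, 0, 0, 0, 0, 0, 0, 0.83, 0, 0.5, 0, 0, 0, 0, 0.83, 0, 0.6, 0, 0, 0, 0, 0, 0, 0.8, 0, 0, 0, 0, 0, 0, 0.7, 0, 0, 0, 0, 0, 0, 0, 0, 0, 0, 0, 0, 0, 0, 0, 0, 0, 0]'

```text
time_s: 8.55
eef_pos: [474.2, -336.4, 24.2]
orientation: [0.215, -3.133, -0.002]
ft_force: [-1.2, 0.6, -0.7]
opening: 3.6
finger_force: 51.3
```

```bash
python3 -c "
from h import *
go(472.5,-344.5,15,97.4)
im=viewer.get_image('wrist');save(im,'w3')
im2=viewer.get_image('top');save(im2,'t3')
"
```

```text
t 8.55 pos [ 474.2 -336.4   24.2] phi 97.9 tilt 0.1 open 3.6 F [-1.2  0.6 -0.7] j7 1.94
 turn shares z 0.07  shift mm x,y,z 2.7 -7.8 9.2
```

View pics/w3.png

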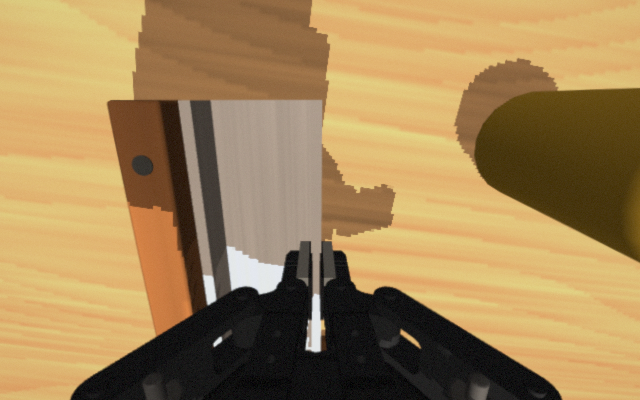

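The wrist view shows the channel's left leg (column 185) parallel to the fence's inner face (column 165-180), with a gap of a few mm. The glue is clear at the right. Lowering and sliding it in.

arm_command --targets '[0, 0, 0.47, 0, 0, 0.05, 0, 0, -0.2, 0, 0, 0, 0, 0, 0, -0.2, 0, 0, 0, 0, 0, 0, -0.1, 0, 0, 0, 0, 0, 0, 0, 0, 0, 0, 0, 0]'

```text
time_s: 9.07
eef_pos: [475.8, -349.4, 15.2]
orientation: [-0.201, 3.134, -0.002]
ft_force: [-0.2, -0.6, -0.8]
opening: 3.4
finger_force: 51.2
```

arm_command --targets '[0, -0.1, 0, 0, 0, 0, 0, 0, -0.1, 0, 0, 0, 0, 0, 0, 0, 0, 0, 0, 0, 0]'

```text
time_s: 9.32
eef_pos: [475.8, -350.3, 14.8]
orientation: [0.204, -3.135, -0.004]
ft_force: [-0.2, 3.7, 0.0]
opening: 3.6
finger_force: 51.5
```

```bash
python3 -c "
from h import *
go(472.5,-344.5,15,97.4)
"
```

```text
t 9.32 pos [ 475.8 -350.3   14.8] phi 97.5 tilt 0.14 open 3.6 F [-0.2  3.7  0. ] j7 1.96
 turn shares z 0.01  shift mm x,y,z 2.5 6.2 -0.2
```

arm_command --targets '[-0.1, 0, 0.03, 0, 0, 0, 0, -0.1, 0, 0.02, 0, 0, 0, 0, -0.1, 0, 0, 0, 0, 0, 0, 0, 0, 0, 0, 0, 0, 0]'

```text
time_s: 9.65
eef_pos: [476.3, -350.2, 13.7]
orientation: [0.201, -3.125, -0.005]
ft_force: [-10.1, 5.4, 8.7]
opening: 3.5
finger_force: 52.7
```

arm_command --targets '[-0.1, 0, 0, 0, 0, 0, 0, 0, 0, 0, 0, 0, 0, 0]'

```text
time_s: 9.82
eef_pos: [476.3, -350.2, 13.7]
orientation: [0.2, -3.121, -0.005]
ft_force: [-14.0, 5.4, 11.5]
opening: 3.4
finger_force: 53.1
```

```bash
python3 -c "
from h import *
go(475.2,-346.7,15,97.4)
"
```

```text
t 9.82 pos [ 476.3 -350.2   13.7] phi 97.3 tilt 0.81 open 3.4 F [-14.    5.4  11.5] j7 1.95
 turn shares z -0.01  shift mm x,y,z 0.7 3.6 -1.3
```

arm_command --targets '[0.05, 0, -0.05, 0, 0, 0, 0.25, 0, 0, 0, 0, 0, 0, 0.25, 0, 0, 0, 0, 0, 0, 0.25, 0, 0, -0.9, 0, 0, 0, 0.25, 0, 0, -0.9, 0, 0, 0, 0.25, 0, 0, -0.9, 0, 0, 0.72, 0.25, 0, 0, -0.9, 0, 0, 0.72, 0.35, 0, 0, -0.9, 0, 0, 0.72, 0.35, 0, 0, 0, 0, 0, 0.72, 0.35, 0, 0, 0, 0, 0, 0.72, 0.35, 0, 0, 0, 0, 0, 0.72, 0.35, 0.2, 1, 0, 0, 0, 0, 0.35, 0.2, 1, 0, 0, 0, 0, 0.35, 0.2, 1, 0, 0, 0, 0, 0.35, 0.2, 1, 0, 0, 0, 0, 0.35, 0.2, 1, 0, 0, 0, 0, 0.35, 0.2, 1, 0, 0, 0, 0, 0.35, 0.2, 1, 0, 0, 0, 0, 0.35, 0.2, 1, 0, 0, 0, 0, 0.35, 0.2, 1, 0, 0, 0, 0, 0.35]'

```text
time_s: 11.48
eef_pos: [518.9, -170.0, 105.2]
orientation: [0.606, 3.08, -0.0]
ft_force: [-0.2, 0.5, -0.4]
opening: 29.8
finger_force: 0.0
```

```bash
python3 -c "
from h import *
go(570.1,147.6,50,67.6)
"
```

```text
t 11.48 pos [ 518.9 -170.   105.2] phi 67.7 tilt 0.12 open 29.8 F [-0.2  0.5 -0.4] j7 1.32
 turn shares z 0.02  shift mm x,y,z 73.7 313.2 55.2
```

arm_command --targets '[0.23, 0.98, 0, 0, 0, 0.02, 0.35, 0.23, 0.98, 0, 0, 0, 0, 0.35, 0.23, 0.98, 0, 0, 0, 0, 0.35, 0.23, 0.98, 0, 0, 0, 0, 0.35, 0.23, 0.98, 0, 0, 0, 0, 0.35, 0.23, 0.98, 0, 0, 0, 0, 0.35, 0.23, 0.98, 0, 0, 0, 0, 0.35, 0.23, 0.98, 0, 0, 0, 0, 0.35, 0.23, 0.98, 0, 0, 0, 0, 0.35, 0.23, 0.98, 0, 0, 0, 0, 0.35, 0.23, 0.98, 0, 0, 0, 0, 0.35, 0.23, 0.98, 0, 0, 0, 0, 0.35, 0.23, 0.98, 0.6, 0, 0, 0, 0.35, 0.23, 0.98, 0.6, 0, 0, 0, 0.35, 0.23, 0.98, 0.7, 0, 0, 0, 0.35, 0.23, 0.98, 0.8, 0, 0, 0, 0.35, 0, 0, 0, 0, 0, 0, 0.35, 0, 0, 0, 0, 0, 0, 0.35]'

```text
time_s: 12.98
eef_pos: [569.1, 148.9, 50.2]
orientation: [-0.606, -3.082, -0.001]
ft_force: [0.4, 1.1, 0.3]
opening: 29.9
finger_force: 0.0
```

```bash
python3 -c "
from h import *
go(570.1,147.6,11,67.6)
im=viewer.get_image('wrist');W=cloud(im)
q=reg(W,560,122,95,24,36);print(len(q),rect(q))
a=np.radians(-22.4);u=np.array([np.cos(a),np.sin(a)]);n=np.array([-u[1],u[0]]);l=(q[:,:2]-[559.2,121.1])@np.c_[u,n]
for s in (-1,1):
  k=l[np.sign(l[:,1])==s];print(s,len(k),np.percentile(k,[2,50,98],axis=0).round(1).tolist())
im=viewer.get_image('top');W=cloud(im);q=reg(W,480,-385,100,25,40);
a=np.radians(7.4);u=np.array([np.cos(a),np.sin(a)]);n=np.array([-u[1],u[0]]);l=(q[:,:2]-[475.2,-346.7])@np.c_[u,n]
k=l[(l[:,1]>-15)];print('placed inner leg',np.percentile(k,[2,50,98],axis=0).round(1).tolist(),np.degrees(np.polyfit(k[:,0],k[:,1],1)[0]))
"
```

```text
t 12.98 pos [569.1 148.9  50.2] phi 67.8 tilt 0.04 open 29.9 F [0.4 1.1 0.3] j7 0.82
 turn shares z 0.02  shift mm x,y,z -1.4 -0.8 39.2
3971 (array([558.4, 120. ]), array([160.7,  60.5]), -22.6)
-1 2074 [[-78.8, -31.1], [-29.9, -27.8], [36.4, -25.8]]
1 1897 [[-78.8, 24.1], [-20.6, 26.4], [74.6, 28.8]]
placed inner leg [[-76.9, -9.1], [7.7, -1.1], [90.4, 4.9]] -0.28261469766635866
```

arm_command --targets '[-0.05, -0.08, 0.95, 0, 0, 0.02, 0.35, 0, 0, 0.9, 0, 0, 0, 0.35, 0, 0, 0, 0, 0, 0, 0.35, 0, 0, 0, 0, 0, 0, 0, 0, 0, 0, 0, 0, 0, 0, 0, 0, 0, 0, 0, 0, 0, 0, 0, 0, 0, 0, 0, 0]'

```text
time_s: 13.67
eef_pos: [570.5, 144.9, 15.2]
orientation: [0.615, 3.079, 0.001]
ft_force: [0.4, -0.9, 3.3]
opening: 3.7
finger_force: 51.9
```

```bash
python3 -c "
from h import *
go(570.1,147.6,11,67.6)
p=status.get_obs()['eef_pos'][:2]
a=np.radians(-22.4);u=np.array([np.cos(a),np.sin(a)]);n=np.array([-u[1],u[0]]);print((p-[559.2,121.1])@np.c_[u,n])
"
```

```text
t 13.67 pos [570.5 144.9  15.2] phi 67.4 tilt 0.13 open 3.7 F [ 0.4 -0.9  3.3] j7 0.82
 turn shares z -0.03  shift mm x,y,z 1.4 2.3 4.2
[ 1.37342162 26.36221645]
```

The gripper body would come close to the glue if I hold this channel at its middle, so I'll regrip about 40 mm further along the leg.

arm_command --targets '[0, 0, 0, 0, 0, 0, 0.25, 0, 0, -0.1, 0, 0, 0, 0.25, -1, 0, 0, 0, 0, 0, 0.25, -1, 0, 0, 0, 0, 0, 0.25, 0, 0, 0, 0, 0, 0, 0.25, 0, 0, 0.1, 0, 0, 0, 0, 0, 0, 0, 0, 0, 0, 0, 0, 0, 0, 0, 0, 0, 0, 0, 0, 0, 0, 0, 0, 0]' --grip_force 80

```text
time_s: 14.42
eef_pos: [605.8, 130.3, 13.9]
orientation: [-0.613, -3.081, 0.0]
ft_force: [0.0, -0.9, 0.4]
opening: 2.7
finger_force: 80.2
```

```bash
python3 -c "
from h import *
go(600,-290,75,97.2)
p=status.get_obs()['eef_pos'][:2]
a=np.radians(-22.4);u=np.array([np.cos(a),np.sin(a)]);n=np.array([-u[1],u[0]]);print((p-[559.2,121.1])@np.c_[u,n])
W=cloud(viewer.get_image('side'))
for z in (20,60,90,110,130): 
  q=reg(W,405,-228,60,z,z+15); print('glue',z,len(q),q[:,:2].min(0).round() if len(q) else '',q[:,:2].max(0).round()if len(q) else '')
q=reg(W,560,122,110,26,36);print(rect(q))
"
```

```text
t 14.42 pos [605.8 130.3  13.9] phi 67.5 tilt 0.03 open 2.7 F [ 0.  -0.9  0.4] j7 0.86
 turn shares z -4.32  shift mm x,y,z 58.5 -416.3 -61.1
[39.60649633 26.26980945]
glue 20 88 [ 370. -256.] [ 416. -210.]
glue 60 84 [ 370. -255.] [ 415. -214.]
glue 90 169 [ 370. -255.] [ 423. -201.]
glue 110 97 [ 381. -245.] [ 413. -209.]
glue 130 36 [ 386. -239.] [ 409. -214.]
(array([558.8, 120.7]), array([158. ,  70.9]), -23.7)
```

arm_command --targets '[0, 0, -0.8, 0, 0, 0, 0, 0, 0, -0.8, 0, 0, -0.72, 0, 0, 0, -0.8, 0, 0, -0.72, 0, 0, 0, -0.7, 0, 0, -0.72, 0, 0, 0, 0, 0, 0, -0.72, 0, 0, 0, 0, 0, 0, -0.72, 0, 0, 0, 0, 0, 0, -0.72, 0, 0.14, -1, 0, 0, 0, 0, 0, 0.14, -1, 0, 0, 0, 0, 0, 0.14, -1, 0, 0, 0, 0, 0, 0.14, -1, 0, 0, 0, 0, 0, 0.14, -1, 0, 0, 0, 0, 0, 0.14, -1, 0, 0, 0, 0, 0, 0.14, -1, 0, 0, 0, 0, 0, 0.14, -1, 0, 0, 0, 0, 0, 0.14, -1, 0, 0, 0, 0, 0, 0.14, -1, 0, 0, 0, 0, 0, 0.14, -1, 0, 0, 0, 0, 0, 0.14, -1, 0, 0, 0, 0, 0, 0.14, -1, 0, 0, 0, 0, 0]'

```text
time_s: 16.13
eef_pos: [601.6, -132.6, 75.4]
orientation: [0.197, -3.134, -0.002]
ft_force: [-0.2, -0.1, -1.6]
opening: 3.0
finger_force: 79.8
```

```bash
python3 -c "
from h import *
go(600,-290,75,97.2)
go(500.4,-280.4,75,97.2)
"
```

```text
t 16.13 pos [ 601.6 -132.6   75.4] phi 97.2 tilt 0.12 open 3.0 F [-0.2 -0.1 -1.6] j7 1.62
 turn shares z -0.0  shift mm x,y,z 21.3 -155.9 0.4
t 16.13 pos [ 601.6 -132.6   75.4] phi 97.2 tilt 0.12 open 3.0 F [-0.2 -0.1 -1.6] j7 1.62
 turn shares z -0.0  shift mm x,y,z 118.9 -133.9 0.4
```

arm_command --targets '[0.1, -0.95, 0, 0, 0, 0, 0, 0.1, -0.95, 0, 0, 0, 0, 0, 0.1, -0.95, 0, 0, 0, 0, 0, 0.1, -0.95, 0, 0, 0, 0, 0, 0.1, -0.95, 0, 0, 0, 0, 0, 0.1, -0.95, 0, 0, 0, 0, 0, 0.1, -0.95, 0, 0, 0, 0, 0, 0.87, 0, 0, 0, 0, 0, 0, 0.87, 0, 0, 0, 0, 0, 0, 0.87, 0, 0, 0, 0, 0, 0, 0.87, 0, 0, 0, 0, 0, 0, 0.87, 0, 0, 0, 0, 0, 0, 0.87, 0, 0, 0, 0, 0, 0, 0, 0, 0.8, 0, 0, 0, 0, 0, 0, 0.5, 0, 0, 0, 0, 0, 0, 0, 0, 0, 0, 0]'

```text
time_s: 17.47
eef_pos: [500.2, -277.8, 47.8]
orientation: [0.196, -3.132, -0.004]
ft_force: [-0.6, 0.9, -2.2]
opening: 2.6
finger_force: 79.7
```

```bash
python3 -c "
from h import *
go(500.4,-280.4,15,97.2)
im=viewer.get_image('side')
cv2.imwrite('pics/side4c.png',cv2.resize(im['img'][200:350,330:530,::-1],None,fx=4,fy=4))
"
```

```text
t 17.47 pos [ 500.2 -277.8   47.8] phi 97.2 tilt 0.25 open 2.6 F [-0.6  0.9 -2.2] j7 1.84
 turn shares z -0.0  shift mm x,y,z 0.2 -2.6 32.8
```

View pics/side4c.png

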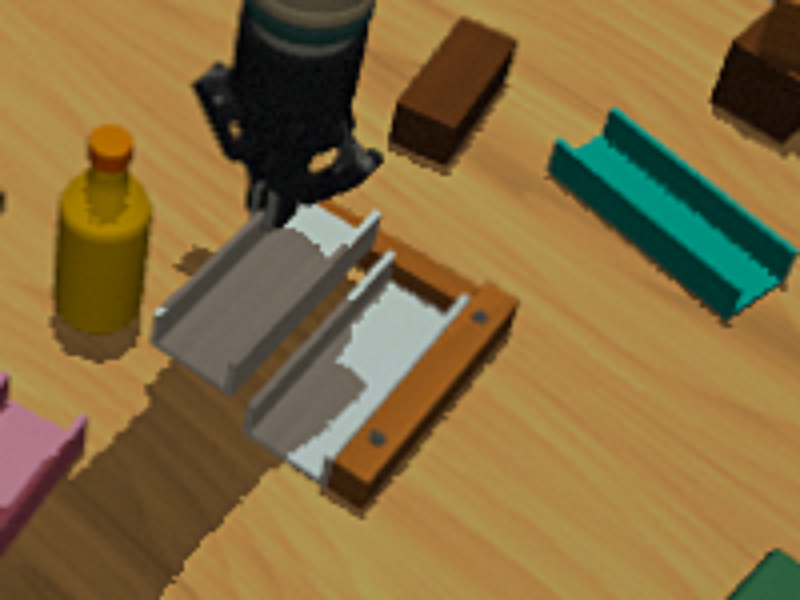

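The first channel sits snug against the fence and end stop. The second hovers level beside it, clear of the glue. Lowering and sliding it in.

arm_command --targets '[0, 0, 0.8, 0, 0, 0, 0, 0, 0, 0.75, 0, 0, 0, 0, 0, 0, 0, 0, 0, 0, 0, 0, -0.2, 0, 0, 0, 0, 0, 0, -0.15, 0, 0, 0, 0, 0, 0, 0, 0, 0, 0, 0, 0]'

```text
time_s: 18.02
eef_pos: [503.3, -286.1, 19.6]
orientation: [-0.196, 3.134, 0.0]
ft_force: [-0.3, 1.5, -2.2]
opening: 2.8
finger_force: 79.8
```

arm_command --targets '[0, -0.1, 0, 0, 0, 0, 0, 0, -0.05, 0, 0, 0, 0, 0, 0, 0, 0, 0, 0, 0, 0]'

```text
time_s: 18.27
eef_pos: [503.2, -286.3, 19.5]
orientation: [0.199, -3.135, -0.005]
ft_force: [-0.8, 7.3, -0.3]
opening: 2.6
finger_force: 80.2
```

```bash
python3 -c "
from h import *
go(500.4,-280.4,15,97.2)
p=status.get_obs()['eef_pos'][:2]
a=np.radians(7.4);u=np.array([np.cos(a),np.sin(a)]);n=np.array([-u[1],u[0]]);print((p-[475.3,-347.8])@np.c_[u,n])
"
```

```text
t 18.27 pos [ 503.2 -286.3   19.5] phi 97.2 tilt 0.2 open 2.6 F [-0.8  7.3 -0.3] j7 1.84
 turn shares z 0.01  shift mm x,y,z 2.0 6.2 4.5
[35.57231548 57.43154666]
```

arm_command --targets '[0, 0.08, 0.14, 0, 0, 0, 0, 0, 0, 0.14, 0, 0, 0, 0, -0.1, 0, 0, 0, 0, 0, 0, -0.1, 0, 0, 0, 0, 0, 0, 0, 0, 0, 0, 0, 0, 0]'

```text
time_s: 18.68
eef_pos: [503.5, -286.1, 13.9]
orientation: [0.195, -3.129, -0.003]
ft_force: [-7.1, 4.8, 9.5]
opening: 2.7
finger_force: 81.5
```

arm_command --targets '[-0.08, -0.05, 0, 0, 0, 0, 0, -0.05, -0.05, 0, 0, 0, 0, 0, 0, 0, 0, 0, 0, 0, 0]'

```text
time_s: 18.93
eef_pos: [503.5, -286.2, 13.8]
orientation: [0.195, -3.124, -0.007]
ft_force: [-12.5, 10.0, 16.2]
opening: 2.9
finger_force: 82.5
```

```bash
python3 -c "
from h import *
go(500.4,-280.4,15,97.2)
p=status.get_obs()['eef_pos'][:2]
a=np.radians(7.4);u=np.array([np.cos(a),np.sin(a)]);n=np.array([-u[1],u[0]]);print((p-[475.3,-347.8])@np.c_[u,n])
"
```

```text
t 18.93 pos [ 503.5 -286.2   13.8] phi 97.1 tilt 0.73 open 2.9 F [-12.5  10.   16.2] j7 1.83
 turn shares z -0.01  shift mm x,y,z 2.4 6.1 -1.2
[35.90756674 57.49732089]
```

arm_command --targets '[0.05, 0.05, -0.07, 0, 0, 0, 0.2, 0, 0, 0, 0, 0, 0, 0.2, 0, 0, 0, 0, 0, 0, 0.2, 0, 0, -0.9, 0, 0, 0, 0.2, 0, 0, -0.9, 0, 0, 0, 0.2, 0, 0, -0.9, 0, 0, 0.8, 0.2, 0, 0, -0.9, 0, 0, 0.8, 0.5, 0, 0, -0.9, 0, 0, 0.8, 1, 0, 0, 0, 0, 0, 0.8, 1, 0, 0, 0, 0, 0, 0.8, 1, -0.5, 0, 0, 0, 0, 0, 1, -1, 0, 0, 0, 0, 0, 1, -1, 0, 0, 0, 0, 0, 1, 0, 0, 0, 0, 0, 0, 1]'

```text
time_s: 20.1
eef_pos: [560.1, -307.5, 105.4]
orientation: [0.554, 3.085, -0.003]
ft_force: [0.8, 0.3, 0.0]
opening: 85.3
finger_force: 0.0
```

Run:
```python
from h import *
go(495,420,105,69.7)
im=viewer.get_image('top');save(im,'t5');W=cloud(im);im2=viewer.get_image('side');W2=cloud(im2)
a=np.radians(7.4);u=np.array([np.cos(a),np.sin(a)]);n=np.array([-u[1],u[0]])
for nm,w in (('top',W),('side',W2)):
    for z0,z1 in ((22,40),):
        q=reg(w,490,415,120,z0,z1);q=q[q[:,1]<475];print(nm,'edge',len(q),rect(q),np.median(q[:,2]).round(1))
    q=reg(w,475,-347,130,25,40);l=(q[:,:2]-[475.3,-347.8])@np.c_[u,n]
    for lo,hi in ((-12,8),(48,70)):
        k=l[(l[:,1]>lo)&(l[:,1]<hi)]
        if len(k)>10: print(nm,lo,len(k),np.percentile(k,[2,50,98],axis=0).round(1).tolist(),np.degrees(np.polyfit(k[:,0],k[:,1],1)[0]).round(2))
cv2.imwrite('pics/t5c.png',cv2.resize(im['img'][170:270,400:520,::-1],None,fx=6,fy=6,interpolation=2))
```

```text
t 20.1 pos [ 560.1 -307.5  105.4] phi 69.6 tilt 0.43 open 85.3 F [0.8 0.3 0. ] j7 1.54
 turn shares z -0.01  shift mm x,y,z 313.5 659.7 0.4
top edge 1182 (array([486.6, 408.9]), array([160.7,  66.3]), -20.1) 30.5
top -12 177 [[-55.5, -3.3], [13.9, 2.8], [83.3, 7.9]] -0.44
top 48 120 [[-78.9, 56.5], [-1.8, 59.9], [84.4, 62.9]] -0.43
side edge 494 (array([492. , 404.9]), array([153.3,  69.5]), -21.0) 30.9
side -12 258 [[-83.1, -5.5], [-9.8, -0.1], [73.6, 5.5]] -0.18
side 48 149 [[-84.0, 55.2], [-9.3, 58.4], [72.9, 61.9]] -0.26
```

View pics/t5c.png

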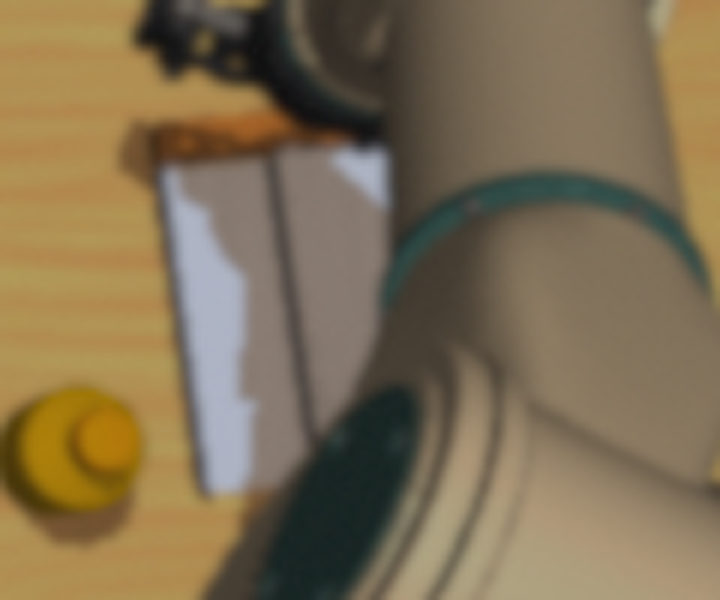

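Both lying channels are touching each other and the end stop, at the correct offsets. Now I'll fetch the tipped channel.

arm_command --targets '[0.48, 0.98, 0, 0, 0, 0, 1, 0.48, 0.98, 0, 0, 0, 0, 1, 0.48, 0.98, 0, 0, 0, 0, 1, 0.48, 0.98, 0, 0, 0, 0, 1, 0.48, 0.98, 0, 0, 0, 0, 1, 0.48, 0.98, 0, 0, 0, 0, 1, 0.48, 0.98, 0, 0, 0, 0, 1, 0.48, 0.98, 0, 0, 0, 0, 1, 0.48, 0.98, 0, 0, 0, 0, 1, 0.48, 0.98, 0, 0, 0, 0, 1, 0.48, 0.98, 0, 0, 0, 0, 1, 0.48, 0.98, 0, 0, 0, 0, 1, 0.48, 0.98, 0, 0, 0, 0, 1, 0.48, 0.98, 0, 0, 0, 0, 1, 0.48, 0.98, 0, 0, 0, 0, 1, 0.48, 0.98, 0, 0, 0, 0, 1, 0.48, 0.98, 0, 0, 0, 0, 1, 0.48, 0.98, 0, 0, 0, 0, 1, 0.48, 0.98, 0, 0, 0, 0, 1, 0.48, 0.98, 0, 0, 0, 0, 1]'

```text
time_s: 21.87
eef_pos: [510.8, 129.2, 104.9]
orientation: [-0.556, -3.092, 0.001]
ft_force: [0.8, 0.4, 0.7]
opening: 85.4
finger_force: 0.0
```

Run:
```python
from h import *
go(486.6,408.3,105,69.9)
im=viewer.get_image('top');W=cloud(im);im2=viewer.get_image('side');W2=cloud(im2)
a=np.radians(-20.1);u=np.array([np.cos(a),np.sin(a)]);n=np.array([-u[1],u[0]])
for w in (W,W2):
    q=reg(w,488,407,95,26,36);l=(q[:,:2]-[486.6,408.3])@np.c_[u,n];print(rect(q),np.percentile(l,[1,50,99],axis=0).round(1).tolist())
```

```text
t 21.87 pos [510.8 129.2 104.9] phi 69.6 tilt 0.04 open 85.4 F [0.8 0.4 0.7] j7 0.84
 turn shares z -0.04  shift mm x,y,z 118.7 253.7 -0.1
(array([496.9, 437.4]), array([160.7, 126.3]), -19.9) [[-79.0, -31.4], [-3.8, -0.9], [78.1, 31.7]]
(array([496.9, 432.6]), array([159.6, 127.5]), -20.2) [[-77.4, -35.6], [-0.3, -4.2], [80.4, 31.3]]
```

arm_command --targets '[0.91, 0.97, 0, 0, 0, -0.05, 1, 0.91, 0.97, 0, 0, 0, 0, 1, 0.91, 0.97, 0, 0, 0, 0, 1, 0.91, 0.97, 0, 0, 0, 0, 1, 0.91, 0.97, 0, 0, 0, 0, 1, 0.91, 0.97, 0, 0, 0, 0, 1, 0.91, 0.97, 0, 0, 0, 0, 1, 0.91, 0.97, 0, 0, 0, 0, 1, 0.91, 0.97, 0, 0, 0, 0, 1, 0.91, 0.97, 0, 0, 0, 0, 1, 0.91, 0.97, 0, 0, 0, 0, 1, 0.91, 0.97, 0.5, 0, 0, 0, 1, 0.91, 0.97, 0.9, 0, 0, 0, 1, 0, 0, 0.9, 0, 0, 0, 1, 0, 0, 0, 0, 0, 0, 1, 0, 0, 0, 0, 0, 0, 1]'

```text
time_s: 23.3
eef_pos: [376.0, 444.7, 58.1]
orientation: [-0.548, -3.093, 0.006]
ft_force: [0.4, -0.4, 0.4]
opening: 85.4
finger_force: 0.0
```

Run:
```python
from h import *
go(486.3,407.4,6,70)
W=cloud(viewer.get_image('wrist'));a=np.radians(-20.1);u=np.array([np.cos(a),np.sin(a)]);n=np.array([-u[1],u[0]])
q=reg(W,486.6,408.3,95,24,34);l=(q[:,:2]-[486.6,408.3])@np.c_[u,n];print(rect(q),np.percentile(l,[1,50,99],axis=0).round(1).tolist())
```

```text
t 23.3 pos [376.  444.7  58.1] phi 69.9 tilt 0.21 open 85.4 F [ 0.4 -0.4  0.4] j7 0.31
 turn shares z -0.01  shift mm x,y,z -116.4 2.7 52.1
(array([439.5, 422.5]), array([63.4, 60.4]), -20.2) [[-79.9, -32.4], [-54.4, -3.1], [-20.9, 26.6]]
```

I entered the x shift at twice its size, so I'll move back by the surplus. The path is clear at this height.

arm_command --targets '[-0.97, 0.03, 0, 0, 0, 0, 1, -0.97, 0, 0, 0, 0, 0, 1, -0.97, 0, 0, 0, 0, 0, 1, -0.97, 0, 0, 0, 0, 0, 1, -0.97, 0, 0, 0, 0, 0, 1, -0.97, 0, 0, 0, 0, 0, 1, 0, 0, 0, 0, 0, 0, 1, 0, 0, 0, 0, 0, 0, 1]'

```text
time_s: 24.02
eef_pos: [488.0, 405.4, 60.0]
orientation: [0.553, 3.09, 0.001]
ft_force: [-0.6, 0.2, -0.3]
opening: 85.5
finger_force: 0.0
```

Run:
```python
from h import *
go(486.3,407.4,6,70)
```

```text
t 24.02 pos [488.  405.4  60. ] phi 69.7 tilt 0.12 open 85.5 F [-0.6  0.2 -0.3] j7 0.46
 turn shares z -0.04  shift mm x,y,z 2.3 1.3 54.0
```

Descend and grip.

arm_command --targets '[0.1, -0.05, 0.9, 0, 0, -0.04, 1, 0, 0, 0.9, 0, 0, 0, 1, 0, 0, 0.85, 0, 0, 0, 1, 0, 0, 0, 0, 0, 0, 1, 0, 0, 0, 0, 0, 0, 0.5, 0, 0, 0, 0, 0, 0, 0.5, 0, 0, 0, 0, 0, 0, 0.5, 0, 0, 0, 0, 0, 0, 0.5]' --grip_force 50

```text
time_s: 24.68
eef_pos: [483.8, 408.3, 7.4]
orientation: [0.538, 3.094, 0.003]
ft_force: [0.4, -0.6, 3.6]
opening: 58.7
finger_force: 55.9
```

Run:
```python
from h import *
go(560,-200,80,97.4)
```

```text
t 24.68 pos [483.8 408.3   7.4] phi 70.3 tilt 0.14 open 58.7 F [ 0.4 -0.6  3.6] j7 0.46
 turn shares z -3.95  shift mm x,y,z 2.8 -613.1 -72.6
```

arm_command --targets '[0, 0, -0.9, 0, 0, 0, 0.5, 0, 0, -0.9, 0, 0, -0.79, 0.5, 0, 0, -0.9, 0, 0, -0.79, 0.5, 0, 0, -0.9, 0, 0, -0.79, 0.5, 0, 0, -0.8, 0, 0, -0.79, 0.5, 0, 0, -0.8, 0, 0, -0.79, 0.5, 0, -1, 0, 0, 0, 0, 0.5, 0, -1, 0, 0, 0, 0, 0.5, 0, -1, 0, 0, 0, 0, 0.5, 0, -1, 0, 0, 0, 0, 0.5, 0, -1, 0, 0, 0, 0, 0.5, 0, -1, 0, 0, 0, 0, 0.5, 0, -1, 0, 0, 0, 0, 0.5, 0, -1, 0, 0, 0, 0, 0.5, 0, -1, 0, 0, 0, 0, 0.5, 0, -1, 0, 0, 0, 0, 0.5, 0, -1, 0, 0, 0, 0, 0.5, 0, -1, 0, 0, 0, 0, 0.5, 0, -1, 0, 0, 0, 0, 0.5, 0, -1, 0, 0, 0, 0, 0.5]'

```text
time_s: 26.35
eef_pos: [519.5, 128.7, 110.3]
orientation: [-0.203, 3.134, -0.0]
ft_force: [0.6, -1.0, -2.4]
opening: 59.3
finger_force: 55.1
```

Run:
```python
from h import *
go(560,-290,110,97.4)
```

```text
t 26.35 pos [519.5 128.7 110.3] phi 97.4 tilt 0.04 open 59.3 F [ 0.6 -1.  -2.4] j7 1.19
 turn shares z 0.0  shift mm x,y,z 13.7 -420.5 0.3
```

arm_command --targets '[0, -1, 0, 0, 0, 0, 0.5, 0, -1, 0, 0, 0, 0, 0.5, 0, -1, 0, 0, 0, 0, 0.5, 0, -1, 0, 0, 0, 0, 0.5, 0, -1, 0, 0, 0, 0, 0.5, 0, -1, 0, 0, 0, 0, 0.5, 0, -1, 0, 0, 0, 0, 0.5, 0, -1, 0, 0, 0, 0, 0.5, 0, -1, 0, 0, 0, 0, 0.5, 0, -1, 0, 0, 0, 0, 0.5, 0, -1, 0, 0, 0, 0, 0.5, 0, -1, 0, 0, 0, 0, 0.5, 0, -1, 0, 0, 0, 0, 0.5, 0, -1, 0, 0, 0, 0, 0.5, 0, -1, 0, 0, 0, 0, 0.5, 0, -1, 0, 0, 0, 0, 0.5, 0, -1, 0, 0, 0, 0, 0.5, 0, -1, 0, 0, 0, 0, 0.5, 0, -1, 0, 0, 0, 0, 0.5, 0, -1, 0, 0, 0, 0, 0.5]'

```text
time_s: 28.02
eef_pos: [570.8, -268.0, 110.2]
orientation: [-0.203, 3.135, -0.001]
ft_force: [0.2, -0.8, -2.8]
opening: 59.2
finger_force: 55.1
```

Run:
```python
from h import *
go(471.5,-348.3,60,97.4)
```

```text
t 28.02 pos [ 570.8 -268.   110.2] phi 97.4 tilt 0.03 open 59.2 F [ 0.2 -0.8 -2.8] j7 1.85
 turn shares z -0.0  shift mm x,y,z 108.8 -66.8 50.2
```

arm_command --targets '[0, -0.83, 0, 0, 0, 0, 0.5, 0, -0.83, 0, 0, 0, 0, 0.5, 0.2, -0.83, 0, 0, 0, 0, 0.5, 0.2, -0.83, 0, 0, 0, 0, 0.5, 0.84, 0, 0, 0, 0, 0, 0.5, 0.84, 0, 0, 0, 0, 0, 0.5, 0.84, 0, 0, 0, 0, 0, 0.5, 0.84, 0, 0.8, 0, 0, 0, 0.5, 0.84, 0, 0.8, 0, 0, 0, 0.5, 0.84, 0, 0.8, 0, 0, 0, 0.5, 0, 0, 0, 0, 0, 0, 0.5, 0, 0, 0, 0, 0, 0, 0.5]'

```text
time_s: 29.02
eef_pos: [470.0, -347.0, 61.3]
orientation: [0.201, -3.133, -0.001]
ft_force: [-0.7, 0.4, -1.1]
opening: 59.0
finger_force: 55.0
```

Run:
```python
from h import *
go(471.5,-348.3,13,97.4)
im=viewer.get_image('side');save(im,'s6')
cv2.imwrite('pics/s6c.png',cv2.resize(im['img'][200:350,330:530,::-1],None,fx=4,fy=4))
```

```text
t 29.02 pos [ 470.  -347.    61.3] phi 97.3 tilt 0.13 open 59.0 F [-0.7  0.4 -1.1] j7 1.98
 turn shares z -0.01  shift mm x,y,z -1.3 -1.5 48.3
```

View pics/s6c.png

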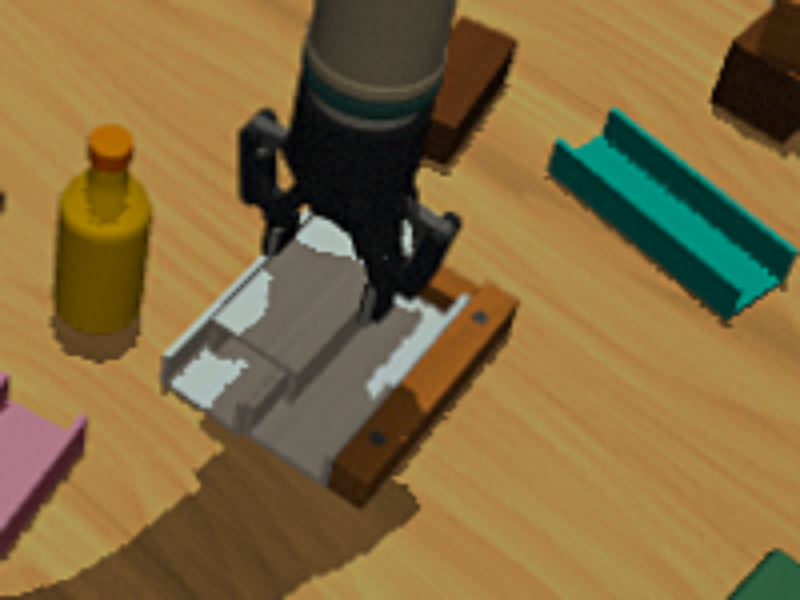

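The third channel hovers open side down, centred over the touching legs. Lowering it.

arm_command --targets '[-0.05, -0.05, 0.8, 0, 0, 0, 0.5, 0, 0, 0.8, 0, 0, 0, 0.5, 0, 0, 0.3, 0, 0, 0, 0.5, 0, 0, 0.2, 0, 0, 0, 0.5, 0, 0, 0.1, 0, 0, 0, 0.5, 0, 0, 0.1, 0, 0, 0, 0.5, 0, 0, 0, 0, 0, 0, 0.5]'

```text
time_s: 29.65
eef_pos: [473.8, -348.2, 20.1]
orientation: [-0.204, 3.134, -0.004]
ft_force: [-7.8, 3.5, 27.0]
opening: 59.0
finger_force: 58.8
```

Run:
```python
from h import *
go(471.5,-348.3,12.4,97.4)
```

```text
t 29.65 pos [ 473.8 -348.2   20.1] phi 97.4 tilt 0.18 open 59.0 F [-7.8  3.5 27. ] j7 1.96
 turn shares z 0.0  shift mm x,y,z 2.3 0.2 7.7
```

Contact came early, with Fx negative, so the channel's end is probably on the end stop. I'll lift slightly, back off along x and lower again.

arm_command --targets '[0, 0, -0.5, 0, 0, 0, 0.5, 0.25, 0, 0, 0, 0, 0, 0.5, 0, 0, 0, 0, 0, 0, 0.5, 0, 0, 0, 0, 0, 0, 0.5]'

```text
time_s: 29.98
eef_pos: [467.4, -348.2, 25.6]
orientation: [0.203, -3.135, -0.0]
ft_force: [-0.6, -0.2, -1.2]
opening: 59.2
finger_force: 55.5
```

Run:
```python
from h import *
go(471.5,-348.3,12.4,97.4)
im=viewer.get_image('wrist');save(im,'w7')
W=cloud(im);o=status.get_obs();a=np.radians(7.4);u=np.array([np.cos(a),np.sin(a)]);n=np.array([-u[1],u[0]])
S=np.dstack([(W[...,:2]-[475.3,-347.8])@np.c_[u,n],W[...,2]])
q=S[(np.abs(S[...,0])<120)&(np.abs(S[...,1])<100)]
for x in (-85,-80,-75,-70,-60,-45):
    for lo,hi in ((-58,-48),(-28,-15),(-15,15),(15,28),(35,52),(53,62)):
        k=q[(abs(q[:,0]-x)<2)&(q[:,1]>lo)&(q[:,1]<hi)]; print(x,(lo,hi),len(k),np.median(k[:,2]).round(1) if len(k) else '',end=' | ')
    print()
k=q[(q[:,2]>38)&(q[:,2]<75)&(abs(q[:,1])<45)];print(np.percentile(k,[1,5,50,95,99],axis=0).round(1).tolist())
```

```text
t 29.98 pos [ 467.4 -348.2   25.6] phi 97.4 tilt 0.03 open 59.2 F [-0.6 -0.2 -1.2] j7 1.97
 turn shares z 0.0  shift mm x,y,z -4.1 -0.6 13.2
-85 (-58, -48) 125 -0.9 | -85 (-28, -15) 285 -0.1 | -85 (-15, 15) 688 5.1 | -85 (15, 28) 310 4.6 | -85 (35, 52) 246 3.7 | -85 (53, 62) 236 17.1 | 
-80 (-58, -48) 294 15.1 | -80 (-28, -15) 306 40.8 | -80 (-15, 15) 700 40.8 | -80 (15, 28) 301 40.7 | -80 (35, 52) 167 4.1 | -80 (53, 62) 268 23.0 | 
-75 (-58, -48) 280 12.9 | -75 (-28, -15) 291 41.2 | -75 (-15, 15) 675 41.3 | -75 (15, 28) 296 41.2 | -75 (35, 52) 166 4.2 | -75 (53, 62) 254 23.5 | 
-70 (-58, -48) 280 12.8 | -70 (-28, -15) 287 41.8 | -70 (-15, 15) 663 41.7 | -70 (15, 28) 282 41.7 | -70 (35, 52) 170 4.2 | -70 (53, 62) 255 23.6 | 
-60 (-58, -48) 262 12.5 | -60 (-28, -15) 257 42.6 | -60 (-15, 15) 614 42.7 | -60 (15, 28) 264 42.7 | -60 (35, 52) 152 4.2 | -60 (53, 62) 234 23.5 | 
-45 (-58, -48) 235 11.6 | -45 (-28, -15) 244 44.1 | -45 (-15, 15) 569 44.0 | -45 (15, 28) 251 44.1 | -45 (35, 52) 134 4.3 | -45 (53, 62) 214 23.4 | 
[[-83.6, -38.9, 39.8], [-79.8, -29.6, 40.7], [-29.3, 0.1, 45.5], [21.8, 29.5, 60.0], [28.6, 38.7, 71.1]]
```

View pics/w7.png

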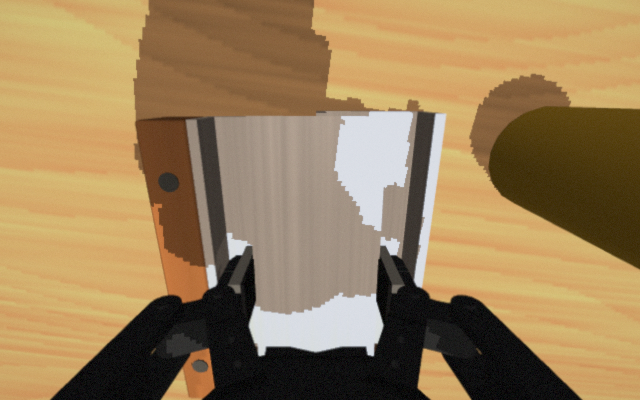

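The held channel has pitched about 0.09 rad, with its end-stop end up, because that end touched the top of the end stop. I'll back off 3 mm more, level it with the wrist, then lower.

arm_command --targets '[0.15, 0, 0, 0, 0.4, 0, 0.5, 0, 0, 0, 0, 0.38, 0, 0.5, 0, 0, 0.2, 0, 0, 0, 0.5, 0, 0, 0.2, 0, 0, 0, 0.5, 0, 0, 0, 0, 0, 0, 0.5]'

```text
time_s: 30.45
eef_pos: [462.8, -348.1, 16.2]
orientation: [0.197, -3.04, 0.007]
ft_force: [-1.1, -0.5, -2.6]
opening: 58.9
finger_force: 55.4
```

```bash
cat > chk.py <<'E'
from h import *
go(471.5,-348.3,12.4,97.4)
W=cloud(viewer.get_image('wrist'));a=np.radians(7.4);u=np.array([np.cos(a),np.sin(a)]);n=np.array([-u[1],u[0]])
S=np.dstack([(W[...,:2]-[475.3,-347.8])@np.c_[u,n],W[...,2]])
k=S[(S[...,0]<-30)&(S[...,0]>-100)&(abs(S[...,1])<25)&(S[...,2]>30)&(S[...,2]<60)]
f=np.polyfit(k[:,0],k[:,2],1);print('web z at -80, 0:',np.polyval(f,[-80,0]).round(1),'slope',f[0].round(3),'xmin',np.percentile(k[:,0],[0.5,2]).round(1),'yslope',np.polyfit(k[:,1],k[:,2],1)[0].round(3))
k=S[(S[...,0]<-40)&(S[...,0]>-75)&(abs(S[...,1])<45)&(S[...,2]>np.polyval(f,-75)-6)];print('y edges',np.percentile(k[:,1],[1,99]).round(1))
E
python3 chk.py
```

```text
t 30.45 pos [ 462.8 -348.1   16.2] phi 97.4 tilt 5.46 open 58.9 F [-1.1 -0.5 -2.6] j7 1.94
 turn shares z 0.0  shift mm x,y,z -8.6 -1.3 3.8
web z at -80, 0: [38.1 38. ] slope -0.001 xmin [-87.1 -86.3] yslope 0.002
y edges [-28.7  30.2]
```

arm_command --targets '[-0.15, 0, 0.05, 0, 0, 0, 0.5, 0, 0, 0.08, 0, 0, 0, 0.5, 0, 0, 0.05, 0, 0, 0, 0.5, 0, 0, 0, 0, 0, 0, 0.5]'

```text
time_s: 30.83
eef_pos: [466.4, -348.4, 13.7]
orientation: [0.197, -3.042, 0.009]
ft_force: [-0.1, 0.6, -2.5]
opening: 58.8
finger_force: 55.4
```

```bash
python3 chk.py
```

```text
t 30.83 pos [ 466.4 -348.4   13.7] phi 97.4 tilt 5.37 open 58.8 F [-0.1  0.6 -2.5] j7 1.94
 turn shares z -0.0  shift mm x,y,z -5.1 -0.5 1.3
web z at -80, 0: [35.5 35.6] slope 0.001 xmin [-83.6 -82.8] yslope 0.001
y edges [-29.4  29.5]
```

Seated level at about 35.5 mm. Releasing and lifting off.

arm_command --targets '[0, 0, 0.03, 0, 0, 0, 0.8, 0, 0, 0, 0, 0, 0, 0.8, 0, 0, 0, 0, 0, 0, 0.8, 0, 0, -0.5, 0, 0, 0, 0.8, 0, 0, -0.9, 0, 0, 0, 0.8, 0, 0, -0.9, 0, 0, 0, 0.8, 0, 0, -0.9, 0, 0, 0, 0.8, 0, 0, -0.9, 0, 0, 0, 0.8, 0, 0, -0.9, 0, 0, 0, 0.8, 0, 0, -0.9, 0, 0, 0, 0.8, 0, 0, -0.9, 0, 0, 0, 0.8, 0, 0, 0, 0, 0, 0, 0.8]'

```text
time_s: 31.88
eef_pos: [481.9, -347.7, 153.1]
orientation: [0.198, -3.048, 0.016]
ft_force: [1.1, -0.7, 0.4]
opening: 68.3
finger_force: 0.0
```

```bash
python3 chk.py
python3 - <<'E'
from h import *
im=viewer.get_image('wrist');save(im,'w9');W=cloud(im);a=np.radians(7.4);u=np.array([np.cos(a),np.sin(a)]);n=np.array([-u[1],u[0]])
S=np.dstack([(W[...,:2]-[475.3,-347.8])@np.c_[u,n],W[...,2]])
for lab,lo,hi,z0,z1 in (('web',-33,33,32.5,45),('outer leg',50,70,24,36)):
    k=S[(S[...,1]>lo)&(S[...,1]<hi)&(S[...,2]>z0)&(S[...,2]<z1)&(abs(S[...,0])<120)]
    print(lab,len(k),np.percentile(k,[1,50,99],axis=0).round(1).tolist(),rect(k) if len(k) else '')
im=viewer.get_image('side')
cv2.imwrite('pics/s9c.png',cv2.resize(im['img'][200:350,330:530,::-1],None,fx=4,fy=4))
E
```

```text
t 31.88 pos [ 481.9 -347.7  153.1] phi 97.4 tilt 5.02 open 68.3 F [ 1.1 -0.7  0.4] j7 2.0
 turn shares z 0.0  shift mm x,y,z 10.4 0.8 140.7
web z at -80, 0: [34.2 34.1] slope -0.0 xmin [-83.6 -82.8] yslope -0.0
y edges [-29.6  29.3]
web 10541 [[-82.2, -29.7, 32.7], [-11.5, -0.1, 34.2], [74.6, 29.1, 35.7]] (array([-3. , -0.4]), array([160.5,  60.2]), -0.3)
outer leg 1041 [[-84.4, 54.2, 24.3], [-12.6, 56.6, 29.0], [73.1, 59.6, 30.5]] (array([-5.1, 57. ]), array([160.3,   5.7]), -0.1)
```

View pics/s9c.png

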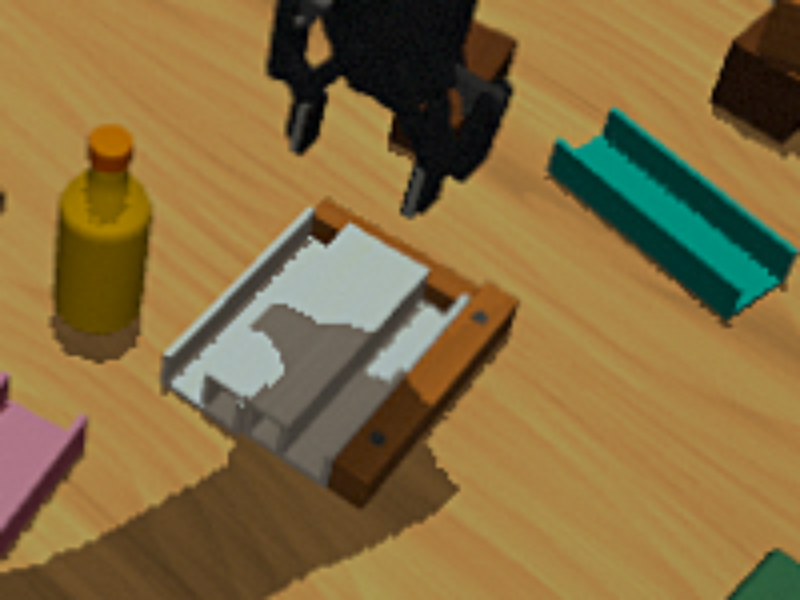

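The side view shows the third channel seated flat across the touching legs. The pair is against the fence and end stop, and the glue and other things are where they were. Handing in.

```bash
python3 -c "
from h import *
print(job.finish_job())"
```

```text
the job is handed in; nothing more can be done
None
```

The job is handed in: both lying channels are snug in the corner stop, and the third straddles their touching legs open side down. It measured level with its web about 34 mm up, and the arm touched nothing else on the bench. The interface gave no verdict.

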